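# Roll the tube onto the yellow layout line

## Robot

A 7-joint arm with a two-finger parallel gripper is mounted at the origin on the work surface. World frame = base frame: x ahead of the robot, y to its left, z up, the work surface at z = 0. Lengths are in m, angles in rad, forces in N, time in s.
With the tool pointing down it reaches from about 0.4 to 0.875 m from the base axis. Payload 19.3 kg.
Tool frame: the origin (TCP) lies at the very end of the fingers, on their centre line; the grasp point (between the pads) lies 19 mm behind it; z points along the fingers, y is the line along which they close (so a half turn about z gives the same grasp; the last joint's range is limited). The gripper opens to 85 mm and grips with 20 to 120 N. Pads are 22 mm wide; open, the fingers measure 114 mm over their backs; the gripper's body (76 mm by 85 mm) begins 54 mm behind the grasp point. The pads swing forward as they close: fully open they stand 13 mm farther back than shut.
Start: joints at [-1.24, 0.521, -0.036, 1.599, 0.021, 1.021, -0.113], TCP at [0.244, 0.575, 0.231] pointing down, gripper open.
Joint ranges: [-2.91, 2.91], [-0.3, 2.13], [-1.5, 1.42], [0.17, 2.43], [-1.26, 4.41], [0.16, 1.93], [-2.52, 2.52]. Speed limits (rad/s): [1.89, 1.89, 2.39, 2.39, 3.01, 3.01, 3.01].

## Interface

Orientations are given as [roll, pitch, yaw] about the fixed x, y, z axes, in that order (R = Rz(yaw) Ry(pitch) Rx(roll)).
In Python, from workcell import bot gives the robot as it stands.
- The arm moves only by the shell command python3 -m crank 'ROWS' [FORCE]. ROWS is a JSON object of lists of equal length, an entry for each row: "travel": the shift along the world's x, y, z in cm, a list of three; "turn": the turn, a rotation vector about the world's x, y, z in degrees, a list of three; "gripper": the closure, from 0 (fully open) to 1 (shut). A call has exactly 5 rows; each row is the pose to reach, as a shift and turn from the pose commanded when the call began; what a row does not reach only later rows make up. A row lasts 1/10 s, in which the tool goes at most 50 mm and 8.59 degrees, less where a joint would pass 70% of its speed; a pose out of reach is approached as far as the arm can. A call with a gripper value outside its range is refused whole. The fingers move at their own pace and stop on an object; FORCE is the grip in N (left out, the last holds). Time passes only in rows, so rows that repeat a pose let the fingers close, or fill a call up. It gives the time, the measured TCP pose, the force, the opening and the grip force at its end, in the units of the state.
- bot.observe(): the state, without advancing time (a new reading comes with each control period).
- bot.grab_frame(name): name is "scene" or "top" or "wrist"; returns a dict with "pixels" (384x512x3 uint8, red, green, blue), "fx", "fy", "cx", "cy" (pixels), "extrinsics" (4x4, takes a point from world to camera coordinates). Camera axes: x right, y down, z forward; pixel columns grow to the right and rows downward; lengths in m; the calibration is good to about 2 mm. A picture is of the moment at which its call begins. There is no depth.
- bot.job_done(): hands the job in; it is judged then, once.
The state is a dict: "clock": time; "qpos": joint angles; "qd": joint speeds; "joint_efforts": joint torques, N m; "position": TCP position; "tool_rot": TCP orientation; "force": force on the tool from outside, world axes, zero at the start; "moment": the same for the moment, N m; "grip_width": finger opening in m; "finger_force": force on a finger pad.
Only numpy, scipy, OpenCV 4.12 (cv2) and the standard library are available. Lean on these libraries where they do the work, as an engineer would, in place of code of your own. Each camera call takes 0.05 s, during which the arm holds its last target. There are 200 camera calls.

## Task

Push the top of the lying steel tube sideways with the fingertips so that it rolls across the fixture plate and comes to rest along the yellow line, with the line running under its middle from end to end. Do not pick the tube up or lift it off the plate, and leave the other things on the bench where they are; finish clear of the tube.

Things in the scene. Friction and masses are not known exactly. Their poses are not given: they have to be found in the camera images.
- tube: Bright steel tube, dark bores, thin dark seam along it; diameter 48 mm, length 160 mm, about 0.5 kg. Origin on its axis at mid length, 38 mm above the bench. x = tube's axis; y, z turn as it rolls. Starts between the lines, nearly parallel (0.05 rad), 50 to 140 mm from each. Released slowly, it stops within a few mm. A fingertip dragged over its top moves twice as far as it rolls.
- tube_end_a (a point): Centre of one end face of the tube, on its axis, at x = -80 mm of the tube.
- tube_end_b (a point): Centre of the other end face, on its axis, at x = +80 mm of the tube.
- yellow_line: Yellow painted line on the plate's top, the target: 220 mm long, 6 mm wide, flat (nothing to feel). Origin at its middle; x runs along the line, y across it, z up. It may be to either side of the tube.
- blue_line: Blue painted line of the same size on the other side of the tube: belongs to another job, not the target. x along it.
- plate: Fixed grey steel plate, 300 mm (its x) by 460 mm (its y) by 14 mm thick, three flat dark stripes along y; near its far edge (x = 107 to 143 mm) a strip 8 mm thick with three wing nuts up to 50 mm above the bench. Origin under its centre, on the bench; top at z = 14 mm. The lines run along its x, the tube rolls along its y.
- stop_block: Loose steel block 50 x 30 x 35 mm high on the plate near one end, bystander. Origin under its centre.
- collar: Loose brass collar, 38 mm diameter, 22 mm high, on the plate near the other end, bystander. Origin under its centre.
- magnet_square: Red magnetic holder 70 x 22 x 90 mm high standing on the bench to the left, bystander. Origin under its centre.
- spray_can: White can with a blue band, 60 mm diameter, 160 mm high, on the bench at the far left, bystander. Origin under its centre.
- wrench: Wrench lying on the bench to the right, bystander. Origin under its middle.
- hammer: Hammer lying on the bench to the right, beyond the wrench, bystander. Origin under its middle.
- brush: Brush lying on the bench at the left, bystander. Origin under its middle.
Mind the look-alikes: they are no part of the job. Leave any brown or purple look-alike of the tube alone.

How it is judged:
By the outcome, as a careful person would: the job done as asked, in the order asked, and still so for the second after the job is handed in, with the robot touching nothing.
It also fails if it takes over 54 s, if anything falls off the work surface, if the arm or the gripper's body presses on something with over 40 N, if the wrist force passes 120 N, or if a joint passes its speed limit or range.

## Working session

There is one attempt and no reset: what is moved stays moved. The work goes in short steps, Python scripts to look and compute and a shell command to move; the robot and the scene stay as the last step left them, time stands still between calls to the robot, and variables do not carry over. Pictures are saved under pics/ and viewed, at most 10 in all, crops included, and the job is handed in when it is done.

```bash
mkdir -p pics; cat > h.py <<'E'
import numpy as np, cv2
from workcell import bot
def shot(name,fn):
    f=bot.grab_frame(name); np.savez('pics/'+fn+'.npz',**f)
    cv2.imwrite('pics/'+fn+'.png',f['pixels'][:,:,::-1]); return f
def ray(f,u,v,z):
    E=np.array(f['extrinsics']);R,t=E[:3,:3],E[:3,3];c=-R.T@t
    d=R.T@np.array([(u-f['cx'])/f['fx'],(v-f['cy'])/f['fy'],1]); return c+d*(z-c[2])/d[2]
def proj(f,p):
    E=np.array(f['extrinsics']);q=E[:3,:3]@np.array(p)+E[:3,3];return np.array([f['fx']*q[0]/q[2]+f['cx'],f['fy']*q[1]/q[2]+f['cy']])
E
python3 -c "
from h import *
a=shot('top','t0');b=shot('scene','s0')
cv2.imwrite('pics/t0.png',cv2.resize(a['pixels'][:,:,::-1],(800,600)))
print(bot.observe());print(a['extrinsics'],a['fx'])"
```

```text
{'clock': 0.1, 'qpos': array([-1.24019491,  0.52193702, -0.03632399,  1.59991249,  0.02119506,
        1.02109633, -0.1128264 ]), 'qd': array([-1.15397583e-03, -2.49540751e-03,  1.07973167e-04, -1.59450015e-06,
       -6.86161132e-04,  1.78705753e-03,  1.04161087e-03]), 'joint_efforts': array([ 6.17837723e-03, -9.28494143e+01,  1.98513798e+00, -3.70534301e+01,
        1.82374183e-02,  5.25223455e-03, -3.86903992e-05]), 'position': array([0.24376832, 0.57519673, 0.23080795]), 'tool_rot': array([-3.14062634e+00,  6.40379828e-05,  2.74074763e+00]), 'force': array([-0.38233382, -0.08090266, -0.75560044]), 'moment': array([ 0.02236497,  0.03523752, -0.0223376 ]), 'finger_force': 0.0, 'grip_width': 0.08569560561440856}
[[ 0.02192137 -0.99968572 -0.01216199  0.01150507]
 [-0.98901425 -0.01990539 -0.14647388  0.47814443]
 [ 0.14618576  0.01523929 -0.98913977  1.11952406]
 [ 0.          0.          0.          1.        ]] 373.0594937525875
```

View pics/t0.png

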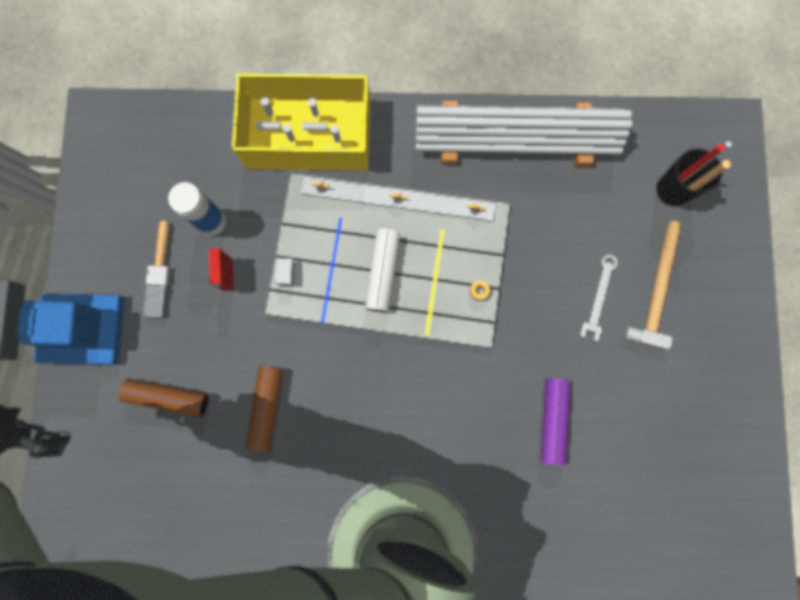

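View pics/s0.png

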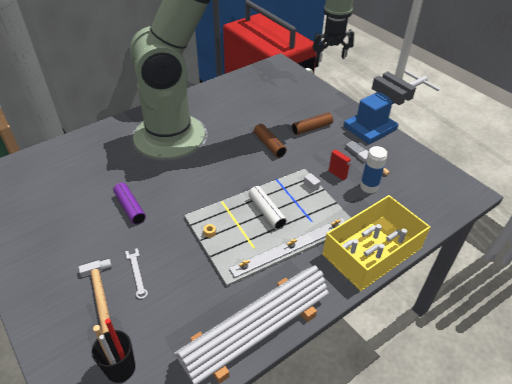

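Top view: the steel tube is at (382,270), the yellow line at (435,283) and the blue line at (332,270), with the collar at (480,290) and the block at (285,272). Possible look-alikes are the brown tubes (163,397) and (264,410), the purple tube (556,420) and the steel rods (523,130). The bright tube between the two lines fits the description, so I'll check it in a close crop.

```bash
python3 -c "
from h import *
f=np.load('pics/t0.npz')['pixels'][:,:,::-1]
cv2.imwrite('pics/t0c.png',cv2.resize(f[105:225,170:330],(800,600),interpolation=cv2.INTER_CUBIC))
f=np.load('pics/s0.npz')['pixels'][:,:,::-1]
cv2.imwrite('pics/s0c.png',cv2.resize(f[165:285,180:340],(800,600),interpolation=cv2.INTER_CUBIC))"
```

```text
(no output)
```

View pics/t0c.png

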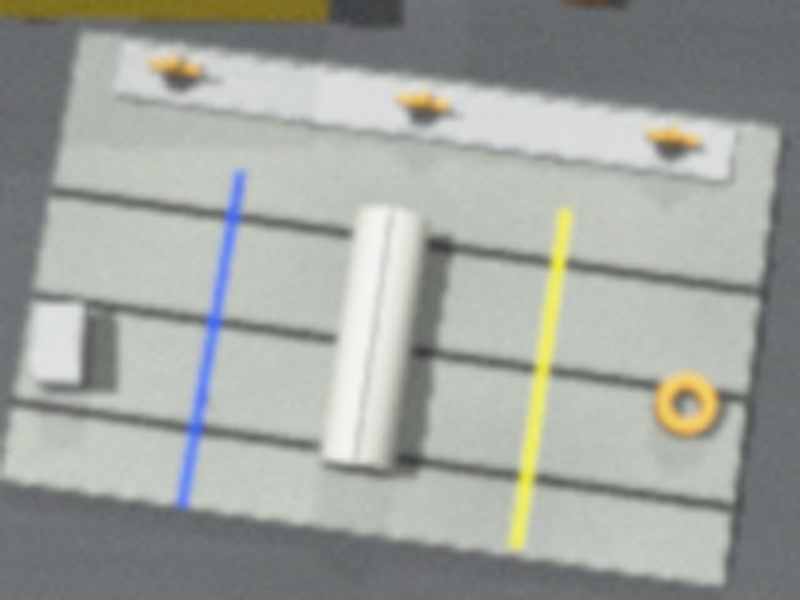

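View pics/s0c.png

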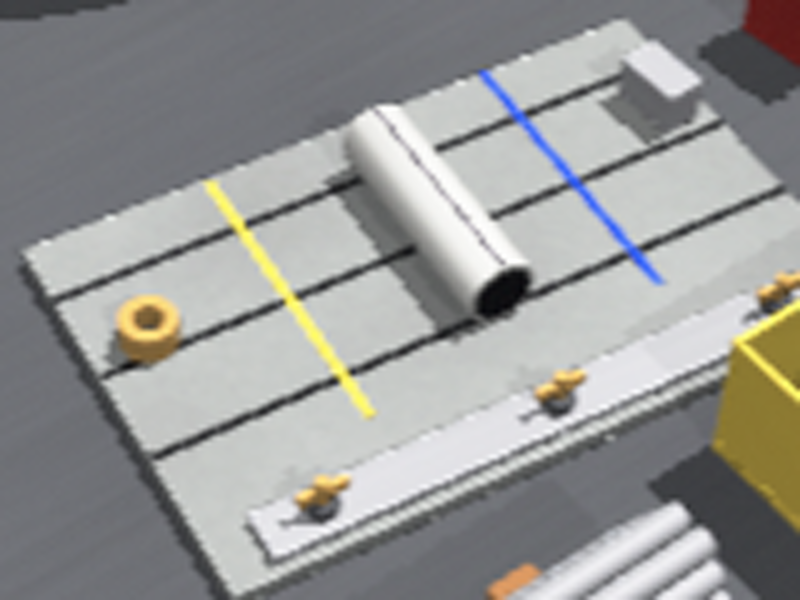

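```bash
cat > m.py <<'E'
from h import *
import sys
f=np.load('pics/t0.npz')
g=np.load('pics/s0.npz')
T=lambda U,V:((U+.5)/5-.5+170,(V+.5)/5-.5+105)
S=lambda U,V:((U+.5)/5-.5+180,(V+.5)/5-.5+165)
y1,y2=ray(f,*T(566,209),.014),ray(f,*T(517,549),.014)
print('yellow top',y1,y2)
print('yellow scene',ray(g,*S(370,415),.014),ray(g,*S(210,183),.014))
b1,b2=ray(f,*T(240,171),.014),ray(f,*T(182,507),.014)
print('blue',b1,b2)
# tube: fit (x,y,yaw) of axis from silhouettes
def tube(f,far,near):
    a=ray(f,*far,.038);b=ray(f,*near,.038);return a,b
print('tube',*tube(f,T(391,210),T(359,466)))
for n,U,V in(('collar',687,404),('nut',673,140),('nut',425,103)):print(n,ray(f,*T(U,V),.036 if n=='collar' else .045))
for F in (f,g):
    E=F['extrinsics'];print('cam',-E[:3,:3].T@E[:3,3])
d=y1-y2;print('line yaw',np.degrees(np.arctan2(d[1],d[0])))
a,b=tube(f,T(391,210),T(359,466));e=a-b
print('tube yaw',np.degrees(np.arctan2(e[1],e[0])),'len',np.linalg.norm(e))
n=np.array([-d[1],d[0]])/np.hypot(d[0],d[1]);print('dist far,near',(a-y1)[:2]@n,(b-y1)[:2]@n,'n',n)
E
python3 m.py
```

```text
yellow top [ 0.64126827 -0.06642923  0.014     ] [ 0.42147965 -0.0381616   0.014     ]
yellow scene [ 0.63941006 -0.06769677  0.014     ] [ 0.42306388 -0.03835598  0.014     ]
blue [0.66268419 0.14417587 0.014     ] [0.44360802 0.17275968 0.014     ]
tube [0.63173132 0.04513466 0.038     ] [0.46853055 0.06090747 0.038     ]
collar [ 0.51173137 -0.14138041  0.036     ]
nut [ 0.67835364 -0.13124466  0.045     ]
nut [0.69976228 0.02511479 0.045     ]
cam [0.30898097 0.00395835 1.17754137]
cam [ 1.33098894 -0.58923725  1.1177551 ]
line yaw -7.328738824822169
tube yaw -5.520299698300801 len 0.16396119429122732
dist far,near 0.10943592654553523 0.1042616430125102 n [0.12756211 0.99183058]
```

```bash
python3 -m crank '{"travel":[[30.8,-51.3,-5],[30.8,-51.3,-5],[30.8,-51.3,-5],[30.8,-51.3,-5],[30.8,-51.3,-5]],"turn":[[0,0,-72.5],[0,0,-72.5],[0,0,-72.5],[0,0,-72.5],[0,0,-72.5]],"gripper":[0,0,0,0,0]}'
```

```text
clock: 0.6
position: [0.3727, 0.36, 0.2103]
tool_rot: [-3.142, -0.0, 1.985]
force: [0.9, 0.5, -0.8]
grip_width: 0.0856
finger_force: 0.0
```

```bash
python3 -m crank '{"travel":[[17.9,-29.8,-3],[17.9,-29.8,-3],[17.9,-29.8,-3],[17.9,-29.8,-3],[17.9,-29.8,-3]],"turn":[[0,0,-29.5],[0,0,-29.5],[0,0,-29.5],[0,0,-29.5],[0,0,-29.5]],"gripper":[0,0,0,0,0]}' | grep -A1 pos; python3 -m crank '{"travel":[[5,-8.5,-5],[5,-8.5,-8],[5,-8.5,-8],[5,-8.5,-8],[5,-8.5,-8]],"turn":[[0,0,0],[0,0,0],[0,0,0],[0,0,0],[0,0,0]],"gripper":[0,0,0,0,0]}'
```

```text
position: [0.5009, 0.1467, 0.1888]
tool_rot: [-3.142, 0.0, 1.474]
clock: 1.6
position: [0.55, 0.0632, 0.1086]
tool_rot: [-3.14, 0.0, 1.475]
force: [-0.8, 0.7, 0.2]
grip_width: 0.0858
finger_force: 0.0
```

```bash
python3 -m crank '{"travel":[[0,0,-2],[0,0,-3.5],[0,0,-4],[0,0,-4.2],[0,0,-4.2]],"turn":[[0,0,0],[0,0,0],[0,0,0],[0,0,0],[0,0,0]],"gripper":[0,0,0,0,0]}'; python3 -c "
from h import *
f=shot('scene','s1')['pixels'][:,:,::-1]
cv2.imwrite('pics/s1c.png',cv2.resize(f[120:270,180:340],(800,750),interpolation=cv2.INTER_CUBIC)[:600])"
```

```text
clock: 2.1
position: [0.5506, 0.0639, 0.0677]
tool_rot: [3.141, -0.0, 1.477]
force: [-1.2, -0.4, -0.7]
grip_width: 0.0849
finger_force: 0.0
```

View pics/s1c.png

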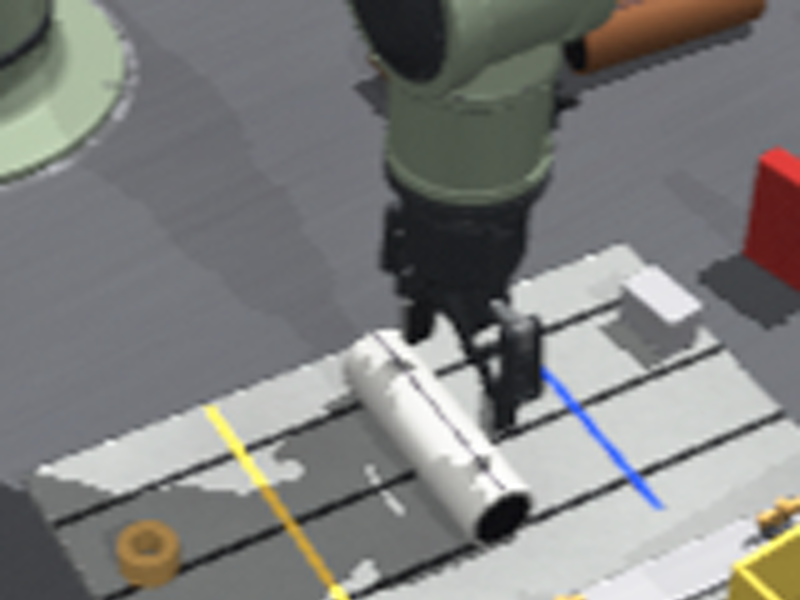

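```bash
python3 -m crank '{"travel":[[0,-0.3,-0.8],[0,-0.3,-1.2],[0,-0.3,-1.5],[0,-0.3,-1.7],[0,-0.3,-1.7]],"turn":[[0,0,0],[0,0,0],[0,0,0],[0,0,0],[0,0,0]],"gripper":[0,0,0,0,0]}';  python3 -m crank '{"travel":[[0,0,-0.05],[0,0,-0.1],[0,0,-0.15],[0,0,-0.2],[0,0,-0.2]],"turn":[[0,0,0],[0,0,0],[0,0,0],[0,0,0],[0,0,0]],"gripper":[0,0,0,0,0]}'
```

```text
clock: 2.65
position: [0.5502, 0.0603, 0.0497]
tool_rot: [-3.141, 0.0, 1.476]
force: [-0.8, -0.2, 0.7]
grip_width: 0.0851
finger_force: 0.0
clock: 3.15
position: [0.5505, 0.0605, 0.0485]
tool_rot: [3.141, -0.0, 1.476]
force: [-3.4, 1.0, 11.2]
grip_width: 0.0856
finger_force: 5.8
```

```bash
python3 -m crank '{"travel":[[-0.03,-0.3,0],[-0.12,-1.2,0],[-0.2,-2.1,0],[-0.3,-3.0,0],[-0.35,-3.5,0]],"turn":[[0,0,0],[0,0,-0.2],[0,0,-0.4],[0,0,-0.6],[0,0,-0.7]],"gripper":[0,0,0,0,0]}';  python3 -m crank '{"travel":[[0,0,0],[0,0,0],[0,0,0],[0,0,0.3],[0,0,1.5]],"turn":[[0,0,0],[0,0,0],[0,0,0],[0,0,0],[0,0,0]],"gripper":[0,0,0,0,0]}'; python3 -c "
from h import *
shot('top','t2')
f=shot('scene','s2')['pixels'][:,:,::-1]
cv2.imwrite('pics/s2c.png',cv2.resize(f[165:285,180:340],(800,600),interpolation=cv2.INTER_CUBIC))"
```

```text
clock: 3.65
position: [0.5466, 0.0248, 0.0485]
tool_rot: [-3.141, -0.0, 1.463]
force: [-5.9, -0.3, 10.9]
grip_width: 0.0849
finger_force: 5.5
clock: 4.15
position: [0.5463, 0.0253, 0.0627]
tool_rot: [-3.14, 0.0, 1.464]
force: [-0.9, -0.3, 1.0]
grip_width: 0.0857
finger_force: 0.0
```

View pics/s2c.png

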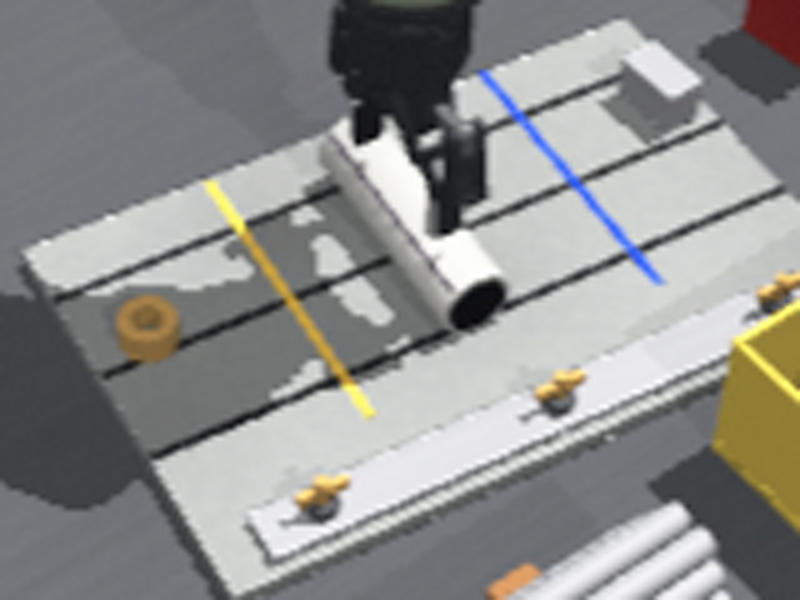

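```bash
cat > e.py <<'E'
from m import *
import sys
print('---')
for k in range(1,len(sys.argv),2):
    p=ray(g,*S(float(sys.argv[k]),float(sys.argv[k+1])),.038);print(p,'dist',(p-y1)[:2]@n)
E
python3 e.py 503 293 478 305 | sed -n '/---/,$p'
```

```text
---
[0.62632431 0.04317762 0.038     ] dist 0.10680514443894398
[0.62493092 0.02474377 0.038     ] dist 0.08834414194161898
```

```bash
python3 -m crank '{"travel":[[0.17,1.75,0],[0.17,1.75,-0.6],[0.17,1.75,-1.2],[0.17,1.75,-1.4],[0.17,1.75,-1.5]],"turn":[[0,0,0.3],[0,0,0.3],[0,0,0.3],[0,0,0.3],[0,0,0.3]],"gripper":[0,0,0,0,0]}' | grep -E "pos|force:"
python3 -m crank '{"travel":[[-0.03,-0.3,0],[-0.12,-1.2,0],[-0.22,-2.1,0],[-0.32,-3.0,0],[-0.37,-3.5,0]],"turn":[[0,0,0],[0,0,-0.2],[0,0,-0.4],[0,0,-0.6],[0,0,-0.7]],"gripper":[0,0,0,0,0]}'| grep -E "pos|force:"
python3 -m crank '{"travel":[[0,0,0],[0,0,0],[0,0,0],[0,0,0.3],[0,0,1.5]],"turn":[[0,0,0],[0,0,0],[0,0,0],[0,0,0],[0,0,0]],"gripper":[0,0,0,0,0]}'| grep -E "pos|force:"
python3 -m crank '{"travel":[[0.17,1.75,0],[0.17,1.75,-0.6],[0.17,1.75,-1.2],[0.17,1.75,-1.4],[0.17,1.75,-1.5]],"turn":[[0,0,0.3],[0,0,0.3],[0,0,0.3],[0,0,0.3],[0,0,0.3]],"gripper":[0,0,0,0,0]}' | grep -E "pos|force:"
python3 -m crank '{"travel":[[-0.03,-0.3,0],[-0.12,-1.2,0],[-0.22,-2.1,0],[-0.32,-3.0,0],[-0.37,-3.5,0]],"turn":[[0,0,0],[0,0,-0.2],[0,0,-0.4],[0,0,-0.6],[0,0,-0.7]],"gripper":[0,0,0,0,0]}'| grep -E "pos|force:"
python3 -m crank '{"travel":[[0,0,0],[0,0,0],[0,0,0],[0,0,0.3],[0,0,1.5]],"turn":[[0,0,0],[0,0,0],[0,0,0],[0,0,0],[0,0,0]],"gripper":[0,0,0,0,0]}'| grep -E "pos|force:|rot"
python3 -c "
from h import *
shot('top','t3')
f=shot('scene','s3')['pixels'][:,:,::-1]
cv2.imwrite('pics/s3c.png',cv2.resize(f[165:285,180:340],(800,600),interpolation=cv2.INTER_CUBIC))"
```

```text
position: [0.5483, 0.0422, 0.0482]
force: [-9.1, 2.2, 32.5]
finger_force: 15.7
position: [0.5441, 0.0064, 0.0484]
force: [-7.8, 0.6, 15.1]
finger_force: 7.8
position: [0.5441, 0.0071, 0.0625]
force: [0.4, 0.8, 0.2]
finger_force: 0.0
position: [0.5463, 0.0246, 0.0482]
force: [-8.2, 1.5, 30.0]
finger_force: 15.2
position: [0.542, -0.0111, 0.0484]
force: [-8.3, 0.5, 16.3]
finger_force: 8.3
position: [0.5421, -0.0103, 0.0625]
tool_rot: [-3.14, 0.001, 1.449]
force: [0.3, -0.5, -0.1]
finger_force: 0.0
```

View pics/s3c.png

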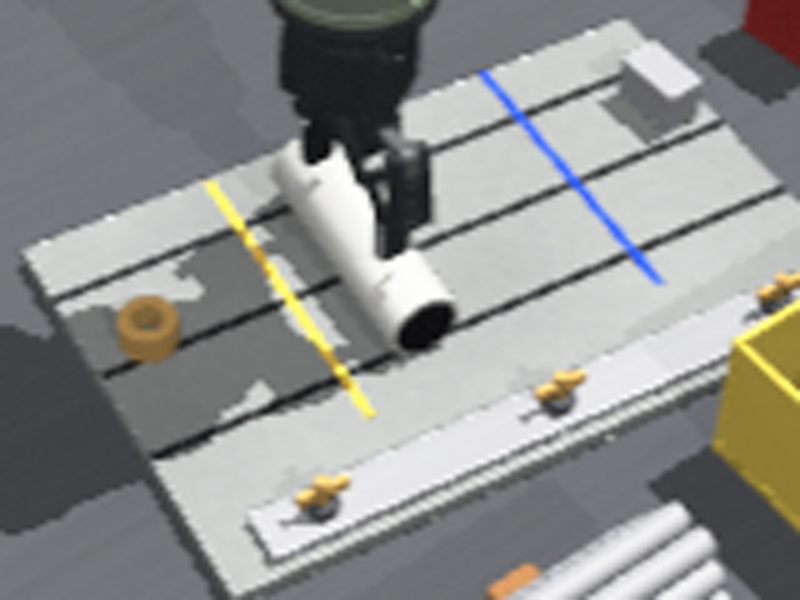

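```bash
python3 e.py 426 325 | sed -n '/---/,$p'
```

```text
---
[ 0.61895627 -0.01065666  0.038     ] dist 0.05247077594948339
```

The tube's far end is at crop (426,325), 52 mm from the line, which matches the half-rate rolling. I'll do two more strokes, then back off and measure.

```bash
python3 -m crank '{"travel":[[0.17,1.75,0],[0.17,1.75,-0.6],[0.17,1.75,-1.2],[0.17,1.75,-1.4],[0.17,1.75,-1.47]],"turn":[[0,0,0.3],[0,0,0.3],[0,0,0.3],[0,0,0.3],[0,0,0.3]],"gripper":[0,0,0,0,0]}' | grep -E "pos|force:"
python3 -m crank '{"travel":[[-0.03,-0.3,0],[-0.12,-1.2,0],[-0.22,-2.1,0],[-0.32,-3.0,0],[-0.4,-3.5,0]],"turn":[[0,0,0],[0,0,-0.2],[0,0,-0.4],[0,0,-0.6],[0,0,-0.7]],"gripper":[0,0,0,0,0]}'| grep -E "pos|force:"
python3 -m crank '{"travel":[[0,0,0],[0,0,0],[0,0,0],[0,0,0.3],[0,0,1.5]],"turn":[[0,0,0],[0,0,0],[0,0,0],[0,0,0],[0,0,0]],"gripper":[0,0,0,0,0]}'| grep -E "pos|force:"
python3 -m crank '{"travel":[[0.17,1.75,0],[0.17,1.75,-0.6],[0.17,1.75,-1.2],[0.17,1.75,-1.4],[0.17,1.75,-1.5]],"turn":[[0,0,0.3],[0,0,0.3],[0,0,0.3],[0,0,0.3],[0,0,0.3]],"gripper":[0,0,0,0,0]}' | grep -E "pos|force:"
python3 -m crank '{"travel":[[-0.03,-0.3,0],[-0.12,-1.2,0],[-0.22,-2.1,0],[-0.32,-3.0,0],[-0.4,-3.5,0]],"turn":[[0,0,0],[0,0,-0.2],[0,0,-0.4],[0,0,-0.6],[0,0,-0.7]],"gripper":[0,0,0,0,0]}'| grep -E "pos|force:"
python3 -m crank '{"travel":[[0,0,0],[0,0,0],[0,0,0],[0,0,0.3],[0,0,1.5]],"turn":[[0,0,0],[0,0,0],[0,0,0],[0,0,0],[0,0,0]],"gripper":[0,0,0,0,0]}'| grep -E "pos|force:|rot"
python3 -m crank '{"travel":[[0,0,4],[0,5,6],[0,10,6],[0,15,6],[0,20,6]],"turn":[[0,0,0],[0,0,0],[0,0,0],[0,0,0],[0,0,0]],"gripper":[0,0,0,0,0]}'| grep -E "clock|pos|force:|rot"
python3 -c "
from h import *
a=shot('top','t4')['pixels'][:,:,::-1];f=shot('scene','s4')['pixels'][:,:,::-1]
A=cv2.resize(a[130:220,240:320],None,fx=5,fy=5,interpolation=cv2.INTER_CUBIC)
B=cv2.resize(f[165:255,200:280],None,fx=5,fy=5,interpolation=cv2.INTER_CUBIC)
cv2.imwrite('pics/c4.png',np.hstack([A,B]))"
```

```text
position: [0.5443, 0.0072, 0.0483]
force: [-6.0, 1.2, 20.8]
finger_force: 10.6
position: [0.5397, -0.0286, 0.0485]
force: [-6.6, 1.0, 12.8]
finger_force: 6.2
position: [0.5398, -0.0278, 0.0628]
force: [0.5, -0.7, 0.2]
finger_force: 0.0
position: [0.542, -0.0104, 0.0483]
force: [-5.8, 1.5, 23.3]
finger_force: 11.4
position: [0.5372, -0.046, 0.0485]
force: [-6.5, 0.5, 13.3]
finger_force: 6.4
position: [0.5376, -0.0452, 0.0629]
tool_rot: [-3.14, 0.001, 1.435]
force: [-0.3, 0.2, 0.2]
finger_force: 0.0
clock: 10.85
position: [0.5383, 0.1535, 0.1244]
tool_rot: [3.141, -0.001, 1.435]
force: [0.9, -0.9, -0.7]
finger_force: 0.0
```

View pics/c4.png

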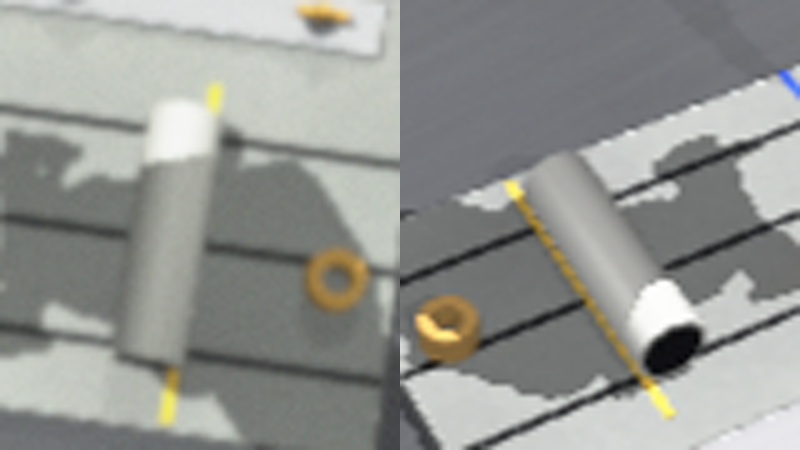

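```bash
cat > e2.py <<'E'
from m import *
print('---')
T4=lambda U,V:((U+.5)/5-.5+240,(V+.5)/5-.5+130)
S4=lambda U,V:((U+.5)/5-.5+200,(V+.5)/5-.5+165)
P=dict(far=ray(f,*T4(182,103),.038),near=ray(f,*T4(150,359),.038),yf=ray(f,*T4(215,88),.014),yn=ray(f,*T4(168,422),.014),sc=ray(g,*S4(272,349),.038),
 syf=ray(g,*S4(269,413),.014),syn=ray(g,*S4(114,188),.014))
for k,p in P.items():print(k,p.round(4),'dist mm',((p-y1)[:2]@n*1000).round(1))
E
python3 e2.py| sed -n '/---/,$p'
```

```text
---
far [ 0.6217 -0.0438  0.038 ] dist mm 20.0
near [ 0.4591 -0.0262  0.038 ] dist mm 16.6
yf [ 0.6386 -0.0658  0.014 ] dist mm 0.3
yn [ 0.4227 -0.0388  0.014 ] dist mm -0.4
sc [ 0.6149 -0.0483  0.038 ] dist mm 14.6
syf [ 0.6378 -0.0673  0.014 ] dist mm -1.3
syn [ 0.4284 -0.0388  0.014 ] dist mm 0.3
```

```bash
cat > fit.py <<'E'
from m import *
from scipy.optimize import minimize
from scipy.ndimage import map_coordinates, gaussian_filter
mid=(y1+y2)/2; d3=(y1-y2)/np.linalg.norm(y1-y2); n3=np.array([n[0],n[1],0])
def hull(F,s,a,psi):           # s along line, a across, psi rel. yaw
    u=np.cos(psi)*d3+np.sin(psi)*n3; v=np.cross([0,0,1],u); c=mid+s*d3+a*n3; c[2]=.038
    th=np.linspace(0,2*np.pi,60)
    P=[proj(F,c+e*.08*u+.024*(np.cos(t)*v+np.sin(t)*np.array([0,0,1]))) for e in(-1,1) for t in th]
    return cv2.convexHull(np.array(P,np.float32))[:,0]
def cost(p,Fs,side):
    tot=0
    for F,G in Fs:
        h=hull(F,*p); q=np.vstack([h,h[:1]]); L=np.linalg.norm(np.diff(q,axis=0),axis=1)
        for i,l in enumerate(L):
            if l<8: continue     # long sides only
            t=np.linspace(.04,.96,60)[:,None]; x=q[i]*(1-t)+q[i+1]*t
            e=(q[i+1]-q[i])/l; nn=np.array([e[1],-e[0]])
            gx=map_coordinates(G[0],[x[:,1],x[:,0]],order=1);gy=map_coordinates(G[1],[x[:,1],x[:,0]],order=1)
            tot-=np.mean(np.minimum(np.hypot(gx,gy)*abs(gx*nn[0]+gy*nn[1])/(np.hypot(gx,gy)+1e-6),25))
    return tot
def grads(F):
    im=gaussian_filter(cv2.cvtColor(F['pixels'],cv2.COLOR_RGB2GRAY).astype(float),.9)
    return np.gradient(im)[::-1]
def run(tag,a0):
    L=lambda k:{q:v for q,v in np.load(f'pics/{k}{tag}.npz').items()}
    A,B=L('t'),L('s');A=(A,grads(A));B=(B,grads(B))
    for nm,Fs in(('top',[A]),('scene',[B]),('both',[A,B])):
        best=min(((cost((.005,a,ps),Fs,0),a,ps) for a in np.arange(a0-.012,a0+.0121,.001) for ps in np.arange(-.02,.061,.005)))
        r=minimize(lambda p:cost((.005,p[0]/1e3,p[1]/1e3),Fs,0),[best[1]*1e3,best[2]*1e3],method='Nelder-Mead')
        print(tag,nm,'across mm %.1f'%r.x[0],'rel yaw mrad %.0f'%r.x[1],'cost %.1f'%r.fun)
if __name__=='__main__':
    print('---');run('0',.107);run('4',.018)
E
python3 fit.py| sed -n '/---/,$p'
```

```text
---
0 top across mm 108.9 rel yaw mrad -4 cost -31.6
0 scene across mm 106.8 rel yaw mrad -9 cost -32.5
0 both across mm 107.7 rel yaw mrad -6 cost -62.9
4 top across mm 19.4 rel yaw mrad -35 cost -20.5
4 scene across mm 13.2 rel yaw mrad -26 cost -26.1
4 both across mm 18.9 rel yaw mrad -20 cost -42.8
```

```bash
cat > c.py <<'E'
from fit import *
print('---')
print('projray',proj(f,ray(f,250,150,.038)))
F={k:v for k,v in f.items()};G=grads(F)
for ps in(-.006,.03):
    h=hull(F,.005,.1075,ps); print(ps,((h-[170,105]+.5)*5-.5).round()[::6].tolist(), cost((.005,.1075,ps),[(F,G)],0))
# measured silhouette: subpixel strongest edges along rows t0
im=cv2.cvtColor(F['pixels'],cv2.COLOR_RGB2GRAY).astype(float)
for r in range(150,197,8):print(r,im[r,230:260].astype(int).tolist())
E
python3 c.py| sed -n '/---/,$p'
```

```text
---
projray [250. 150.]
-0.006 [[432.0, 220.0], [386.0, 470.0], [368.0, 469.0], [344.0, 466.0], [324.0, 461.0], [315.0, 456.0], [361.0, 204.0], [378.0, 202.0], [402.0, 205.0], [423.0, 211.0], [432.0, 219.0]] -30.711935020857915
0.03 [[428.0, 218.0], [391.0, 470.0], [373.0, 470.0], [349.0, 467.0], [329.0, 463.0], [320.0, 458.0], [356.0, 204.0], [374.0, 202.0], [398.0, 204.0], [419.0, 210.0], [428.0, 217.0]] -30.23339035866788
150 [107, 106, 108, 111, 114, 120, 129, 135, 147, 161, 180, 212, 229, 237, 241, 243, 237, 216, 220, 234, 233, 227, 218, 198, 175, 164, 176, 182, 183, 188]
158 [189, 189, 191, 189, 191, 189, 188, 186, 187, 199, 219, 231, 239, 242, 243, 236, 214, 225, 235, 232, 224, 213, 192, 165, 133, 111, 110, 112, 118, 143]
166 [191, 193, 192, 190, 191, 190, 191, 189, 204, 222, 234, 240, 242, 242, 235, 214, 227, 234, 230, 223, 208, 184, 156, 128, 114, 109, 113, 120, 151, 183]
174 [190, 189, 190, 185, 184, 182, 186, 203, 224, 235, 240, 242, 242, 229, 213, 230, 232, 227, 217, 200, 174, 142, 104, 82, 83, 88, 104, 130, 162, 174]
182 [198, 196, 195, 196, 197, 202, 212, 227, 236, 241, 242, 240, 222, 210, 227, 228, 222, 210, 192, 166, 136, 115, 111, 114, 115, 119, 148, 185, 193, 195]
190 [198, 198, 199, 199, 202, 217, 230, 237, 241, 242, 238, 217, 209, 225, 226, 218, 202, 185, 157, 129, 113, 112, 112, 117, 123, 150, 181, 190, 190, 191]
```

```bash
cat > c2.py <<'E'
from fit import *
print('---')
L=lambda k:{q:v for q,v in np.load(f'pics/{k}4.npz').items()}
for k,o,rows in(('t',(240,130),range(155,200,8)),('s',(200,165),range(204,232,6))):
    F=L(k);im=cv2.cvtColor(F['pixels'],cv2.COLOR_RGB2GRAY).astype(int)
    for a,ps in((.018,.02),):
        h=hull(F,.002,a,ps);q=np.vstack([h,h[:1]]);print(k,'crop corners',[((x-o+.5)*5-.5).round().tolist() for i,x in enumerate(h) if np.linalg.norm(q[i+1]-q[i])>8 or np.linalg.norm(q[i]-q[i-1 if i else -2])>8])
        for r in rows:
            xs=[q[i,0]+(r-q[i,1])/(q[i+1,1]-q[i,1])*(q[i+1,0]-q[i,0]) for i in range(len(h)) if (q[i,1]-r)*(q[i+1,1]-r)<0]
            c0=int(min(xs))-5;print(r,'pred',np.round(xs,1),'from',c0,im[r,c0:int(max(xs))+7].tolist())
    # 
    for nm,p in(('line far',y1),('line near',y2)):print(nm,((proj(F,p)-o+.5)*5-.5).round(1))
    for e in(-1,1):
        u=np.cos(.02)*d3+np.sin(.02)*n3;c=mid+.002*d3+.018*n3+e*.08*u;c[2]=.038;print('end',e,((proj(F,c)-o+.5)*5-.5).round(1))
    p=proj(F,mid);print('px per mm across',((proj(F,mid+.01*n3)-p)/10).round(3))
E
python3 c2.py| sed -n '/---/,$p'
```

```text
---
t crop corners [[219.0, 117.0], [188.0, 368.0], [111.0, 359.0], [143.0, 108.0]]
155 pred [283.2 267.8] from 262 [129, 121, 116, 114, 111, 111, 128, 169, 214, 230, 238, 243, 244, 245, 245, 245, 243, 240, 234, 226, 211, 180, 154, 141, 152, 173, 186, 198]
163 pred [282.2 266.7] from 261 [194, 196, 199, 196, 199, 196, 176, 148, 142, 143, 141, 151, 157, 163, 169, 169, 172, 168, 167, 168, 158, 146, 128, 120, 120, 123, 134, 147]
171 pred [281.2 265.7] from 260 [118, 118, 119, 121, 118, 117, 111, 112, 123, 132, 142, 150, 158, 163, 169, 170, 168, 169, 167, 165, 154, 137, 121, 118, 117, 121, 119, 118]
179 pred [280.3 264.7] from 259 [119, 117, 118, 117, 117, 111, 107, 113, 121, 138, 146, 152, 160, 167, 169, 168, 165, 164, 162, 158, 145, 120, 82, 70, 70, 68, 72, 73]
187 pred [279.3 263.6] from 258 [118, 118, 117, 117, 117, 112, 112, 116, 125, 137, 147, 155, 163, 168, 167, 165, 164, 161, 158, 152, 140, 126, 120, 117, 117, 117, 117, 117]
195 pred [278.3 262.6] from 257 [190, 190, 189, 186, 172, 148, 124, 119, 131, 141, 149, 157, 162, 168, 167, 165, 158, 157, 152, 145, 131, 115, 116, 118, 116,
[... 580 characters left out ...]
13, 115]
216 pred [232.4 251.8] from 227 [112, 110, 105, 113, 135, 139, 137, 145, 155, 165, 174, 183, 191, 191, 184, 178, 174, 172, 167, 162, 154, 145, 132, 118, 114, 116, 116, 116, 99, 75, 62]
222 pred [236.8 256.4] from 231 [113, 113, 106, 111, 132, 141, 139, 148, 159, 167, 177, 186, 193, 194, 188, 179, 174, 171, 233, 252, 252, 252, 249, 242, 196, 115, 114, 113, 114, 114, 114, 115]
228 pred [241.3 261.1] from 236 [114, 109, 103, 127, 140, 139, 150, 159, 169, 178, 222, 245, 249, 250, 251, 251, 252, 253, 253, 253, 252, 250, 243, 219, 195, 203, 204, 204, 201, 201, 203, 202]
line far [273.6 416. ]
line near [108.9 181.5]
end -1 [152.9 179.1]
end 1 [279.  345.5]
px per mm across [ 0.282 -0.115]
```

The measurements agree: the tube is parallel to the line and about 17.5 mm short of it. One last stroke needs 35 mm of fingertip travel.

```bash
python3 -m crank '{"travel":[[0.2,-5,0],[0.2,-10,0],[0.2,-15,0],[0.2,-18.25,-3],[0.2,-18.25,-5]],"turn":[[0,0,0.4],[0,0,0.4],[0,0,0.4],[0,0,0.4],[0,0,0.4]],"gripper":[0,0,0,0,0]}' | grep -E "pos|force:"
python3 -m crank '{"travel":[[0,0,-1],[0,0,-1.8],[0,0,-2.2],[0,0,-2.4],[0,0,-2.5]],"turn":[[0,0,0],[0,0,0],[0,0,0],[0,0,0],[0,0,0]],"gripper":[0,0,0,0,0]}'| grep -E "pos|force:"
python3 -m crank '{"travel":[[-0.04,-0.3,0],[-0.14,-1.1,0],[-0.25,-1.9,0],[-0.34,-2.6,0],[-0.41,-3.2,0]],"turn":[[0,0,0],[0,0,0],[0,0,0],[0,0,0],[0,0,0]],"gripper":[0,0,0,0,0]}'| grep -E "pos|force:"
python3 -m crank '{"travel":[[-0.03,-0.2,0],[-0.04,-0.27,0],[-0.04,-0.27,0],[-0.04,-0.27,0],[-0.04,-0.27,0]],"turn":[[0,0,0],[0,0,0],[0,0,0],[0,0,0],[0,0,0]],"gripper":[0,0,0,0,0]}'| grep -E "pos|force:"
python3 -m crank '{"travel":[[0,0,0.1],[0,0,0.4],[0,0,1.5],[0,0,4],[0,0,7]],"turn":[[0,0,0],[0,0,0],[0,0,0],[0,0,0],[0,0,0]],"gripper":[0,0,0,0,0]}'| grep -E "pos|force:|rot"
python3 -m crank '{"travel":[[0,5,0],[0,10,0],[0,15,0],[0,20,0],[0,24,0]],"turn":[[0,0,0],[0,0,0],[0,0,0],[0,0,0],[0,0,0]],"gripper":[0,0,0,0,0]}'| grep -E "clock|pos"
python3 -c "
from h import *
a=shot('top','t5')['pixels'][:,:,::-1];f=shot('scene','s5')['pixels'][:,:,::-1]
A=cv2.resize(a[130:220,240:320],None,fx=5,fy=5,interpolation=cv2.INTER_CUBIC)
B=cv2.resize(f[165:255,200:280],None,fx=5,fy=5,interpolation=cv2.INTER_CUBIC)
cv2.imwrite('pics/c5.png',np.hstack([A,B]))"
```

```text
position: [0.54, -0.0366, 0.0733]
force: [-0.3, 0.9, 0.3]
finger_force: 0.0
position: [0.5406, -0.0303, 0.0487]
force: [-1.9, -0.2, 9.4]
finger_force: 4.6
position: [0.5359, -0.0636, 0.0487]
force: [-2.3, -0.4, 2.7]
finger_force: 1.5
position: [0.5359, -0.0652, 0.0485]
force: [-3.7, -0.5, 6.9]
finger_force: 3.4
position: [0.5353, -0.0654, 0.1192]
tool_rot: [-3.14, 0.0, 1.443]
force: [0.4, 0.4, 1.0]
finger_force: 0.0
clock: 13.95
position: [0.5354, 0.1779, 0.1192]
```

View pics/c5.png

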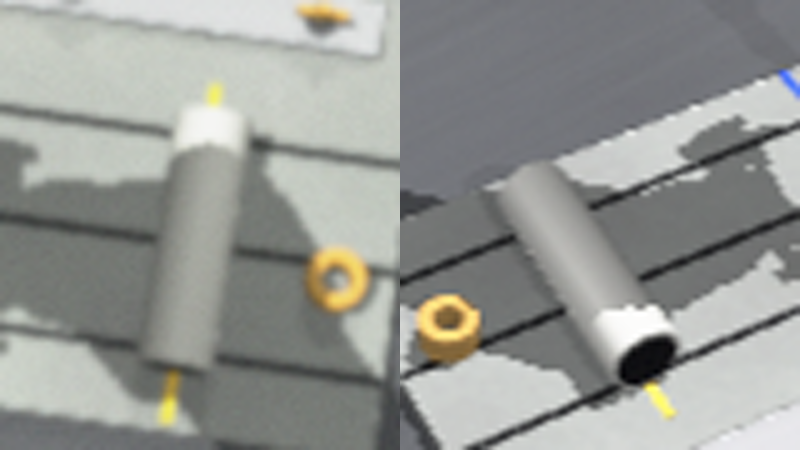

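```bash
sed -e "s/k}4.npz/k}5.npz/;s/(.018,.02)/(.0,.0)/" c2.py -e "s/np.cos(.02)\*d3+np.sin(.02)\*n3/d3/;s/+.018\*n3//" -e "s/hull(F,.002/hull(F,-.002/;s/mid+.002/mid-.002/" > c3.py; python3 c3.py| sed -n '/---/,$p'
```

```text
---
t crop corners [[249.0, 129.0], [214.0, 380.0], [136.0, 368.0], [173.0, 118.0]]
155 pred [274.  289.4] from 269 [117, 122, 130, 144, 157, 173, 203, 224, 235, 241, 243, 244, 245, 245, 244, 243, 239, 233, 223, 203, 176, 171, 192, 198, 197, 200, 202]
163 pred [288.4 272.8] from 267 [201, 198, 198, 197, 198, 187, 158, 126, 124, 132, 142, 148, 155, 163, 163, 168, 168, 169, 167, 161, 157, 139, 126, 121, 124, 140, 168, 194]
171 pred [287.2 271.6] from 266 [117, 117, 119, 119, 116, 113, 111, 113, 124, 136, 143, 150, 157, 164, 166, 168, 170, 168, 164, 161, 153, 142, 125, 122, 122, 119, 121, 117]
179 pred [286.1 270.5] from 265 [115, 114, 111, 112, 113, 106, 106, 117, 128, 139, 144, 152, 158, 164, 167, 167, 166, 165, 163, 154, 138, 110, 90, 88, 94, 97, 101, 98]
187 pred [285.  269.3] from 264 [118, 116, 116, 117, 117, 111, 111, 123, 131, 140, 147, 153, 158, 163, 164, 167, 165, 163, 159, 151, 136, 121, 120, 118, 117, 118, 117]
195 pred [283.9 268.1] from 263 [119, 113, 114, 112, 113, 106, 114, 126, 133, 139, 150, 154, 161, 164, 164, 163, 161, 162, 155, 145, 130, 118, 113, 115, 118, 119, 116
[... 533 characters left out ...]
108, 112, 112, 113, 112, 113]
216 pred [226. 245.] from 221 [112, 109, 104, 98, 89, 105, 137, 148, 157, 166, 174, 183, 187, 185, 181, 176, 171, 166, 161, 155, 147, 139, 126, 110, 110, 118, 117, 116, 116, 116]
222 pred [230.2 249.3] from 225 [113, 107, 100, 101, 97, 116, 142, 153, 161, 169, 178, 185, 190, 188, 183, 178, 171, 165, 161, 155, 147, 139, 127, 111, 110, 116, 116, 116, 116, 116, 117]
228 pred [234.3 253.7] from 229 [28, 48, 69, 87, 106, 128, 145, 155, 162, 170, 208, 237, 246, 249, 251, 251, 252, 252, 252, 252, 251, 251, 248, 223, 148, 168, 206, 204, 204, 204, 204]
line far [273.6 416. ]
line near [108.9 181.5]
end -1 [127.3 184. ]
end 1 [247.2 353.1]
px per mm across [ 0.282 -0.115]
```

The views show the yellow line coming out centrally at both ends of the tube, at (215,95) and (170,400) in the top crop and (658,400) in the scene crop. Both edge profiles fit zero offset and zero relative yaw to about 1 mm, so I'm handing in.

```bash
python3 -c "
from workcell import bot
print(bot.job_done())"
```

```text
the job is handed in; nothing more can be done
None
```

I rolled the steel tube onto the yellow line, centred and parallel to within about 1 mm in both camera views, touched nothing else, and handed the job in at about 14 s with the gripper clear.

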